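# Set the end cap of a lock cylinder

### The arm

A 6-joint arm with a two-finger parallel gripper is mounted at the origin on a cart in front of the work surface, level with it; the furniture and walls round the work are solid. World frame = base frame: x ahead of the robot, y to its left, z up, the work surface at z = 0. Lengths are in m, angles in degrees, forces in N, time in s.
With the tool pointing down it reaches from about 0.25 to 0.725 m from the base axis. Payload 9.7 kg.
Tool frame: the origin (TCP) lies between the finger pads, 19 mm behind the fingertips; this is the grasp point; z points along the fingers, y is the line along which they close (so a half turn about z gives the same grasp; the last joint's range is limited). The gripper opens to 85 mm and grips with 20 to 120 N. Pads are 22 mm wide; open, the fingers measure 114 mm over their backs; the gripper's body (76 mm by 85 mm) begins 54 mm behind the grasp point. The pads swing forward as they close: fully open they stand 13 mm farther back than shut.
Start: joints at [-77.006, 4.979, 10.078, 95.1, 0, 90], TCP at [0.124, -0.536, 0.25] pointing down, gripper open.
Joint ranges: [-179.16, 179.16], [-48.56, 103.87], [-65.8, 70.77], [-126.05, 130.52], [-82.76, 87.17], [-180, 180]. Speed limits (degrees/s): [127.2, 127.2, 147.25, 180, 180, 180].

### API

Orientations are given as [roll, pitch, yaw] about the fixed x, y, z axes, in that order (R = Rz(yaw) Ry(pitch) Rx(roll)).
In Python, from workcell import * gives the robot as it stands.
- The arm moves only by the tool servo_tool, never from a script. Its argument "moves" is a list of rows, each a list of 4 numbers: the shift along the world's x, y, z in shares of 75 cm (1.0 is 75 cm), then the turn about the world's z in parts of the range, where 1.0 means 2 pi rad. A call has 1 to 20 rows; each row is the pose to reach, as a shift and turn from the pose commanded when the call began; what a row does not reach only later rows make up. A row lasts 1/12 s, in which the tool goes at most 41.7 mm and 7.16 degrees, less where a joint would pass 70% of its speed; a pose out of reach is approached as far as the arm can. Shift and turn numbers lie between -1 and 1, and a call with a number outside is refused. A call with a gripper value outside its range is refused whole. "claw" is the closure, from 0 (fully open) to 1 (shut), set as the call begins (left out, the last holds). The fingers move at their own pace and stop on an object; "force" is the grip in N (left out, the last holds). Time passes only in rows, so rows that repeat a pose let the fingers close. It gives the time, the measured TCP pose, the force, the opening and the grip force at its end, in the units of the state.
- get_obs(): the state, without advancing time (a new reading comes with each control period).
- camera(name): name is "side" or "top" or "wrist"; returns the picture (400x640x3 uint8, red, green, blue); there is no depth.
- get_calibration(name): a dict with "fx", "fy", "cx", "cy" (pixels), "k1" (the pictures are not rectified: a ray, as slopes to the right and down, at radius r is drawn at 1 + k1 r^2 times it, then the intrinsics apply), "rvec" (rotation vector, rad) and "tvec" (3), from world to camera coordinates, as OpenCV has them; the wrist camera has in their place "tool_from_camera" (4x4, takes a point from camera to tool coordinates, whose origin is the TCP and whose axes are the flange's). Camera axes: x right, y down, z forward; pixel columns grow to the right and rows downward; lengths in m; the calibration is good to about 2 mm. A picture is of the moment at which its call begins: read the wrist's pose just before it. get_calibration takes no time and is no camera call.
- job_done(): hands the job in; it is judged then, once.
The state is a dict: "time": time; "q": joint angles; "qd": joint speeds; "joint_efforts": joint torques, N m; "ee_pos": TCP position; "tcp_rot": TCP orientation; "wrist_force": force on the tool from outside, world axes, zero at the start; "torque": the same for the moment, N m; "opening": finger opening in m; "grasp_force": force on a finger pad.
Only numpy, scipy, OpenCV 4.12 (cv2) and the standard library are available. Lean on these libraries where they do the work, as an engineer would, in place of code of your own. Each camera call takes 0.05 s, during which the arm holds its last target. There are 200 camera calls.

### The job

Two lock cylinders stand in bench holders. On the larger one, screw the knurled end cap down (clockwise from above) until it bottoms out on its seat, then back it off a quarter turn so that the plug can run free, and finish with the gripper still holding the cap steady there, ready for the cap pin. The smaller cylinder's cap is already set: do not turn it, and leave the other things on the bench where they are.

Things in the scene. Friction and masses are not known exactly. Their poses are not given: they have to be found in the camera images.
- large_holder: Larger lock cylinder clamped upright in a grey bench holder, fixed to the worktop. Base 100 x 80 x 16 mm, grey clamp collar (60 mm wide at its foot) up to 40 mm, then the brass cylinder with a flat round seat (42 mm across), its top 62 mm above the worktop. Origin: centre of the underside, on the cap's axis. z up; x towards the collar's split and a short dark datum line on the seat's rim.
- large_cap: The end cap to be set: a round knurled steel cap, 36 mm in diameter and 28 mm high, held upright on the larger cylinder's thread; it cannot come off. Origin: centre of its underside (62 mm above the worktop when home). z up; x points along the dark radial groove on its top.
- large_cap_top (a point): Centre of the flat top of the large cap, on its axis; 90 mm above the worktop when the cap is home. Fingers can take the cap by its knurled side anywhere within 25 mm below this point, from any yaw.
- large_turn (a joint): How far the large cap is unscrewed, rad, counter-clockwise from above: 0 = bottomed out on its seat (hard stop; the cap's groove then points at the datum line); a quarter turn is 1.571. Lead 6 mm a turn (0.95 mm of lift a rad). Starts at 2.2 to 4.2, so several grips are needed. Friction 0.06 N m; it stays where left. Turned on against the stop, the grip slips round the cap.
- small_holder: Smaller lock cylinder clamped upright in a grey bench holder, fixed to the worktop. Base 100 x 80 x 16 mm, grey clamp collar (60 mm wide at its foot) up to 40 mm, then the brass cylinder with a flat round seat (30 mm across), its top 56 mm above the worktop. Origin: centre of the underside, on the cap's axis. z up; x towards the collar's split and a short dark datum line on the seat's rim.
- small_cap_top (a point): Centre of the top of the small cap, 24 mm in diameter and 22 mm high, about 80 mm above the worktop. Already set: leave it alone.
- small_turn (a joint): How far the small cap is unscrewed, rad, as for the large one; starts near 1.57 and must stay.
- padlock_small: Bystander, loose: small brass padlock 46 x 30 x 13 mm lying on the worktop; origin at the centre of its underside.
- screwdriver_amber: Bystander, loose: screwdriver with an amber handle, 25 x 186 x 24 mm, lying along its y axis; origin at the centre of its underside.
- cylinder_a: Bystander, loose: nickel double lock cylinder 44 x 72 x 17 mm lying on the worktop; origin at the centre of its underside.
- pin_tin: Bystander, loose: round open tin of lock pins, 64 mm across, 22 mm high; origin at the centre of its underside.

How it is judged:
By the outcome, as a careful person would: the job done as asked, in the order asked, and still so for the second after the job is handed in, while the arm keeps its last pose, push and grip.
It also fails if it takes over 64 s, if anything falls off the work surface, if the arm or the gripper's body presses on something with over 40 N, if the wrist force passes 120 N, or if a joint passes its speed limit or range.

## Working session

There is one attempt and no reset: what is moved stays moved. The work goes in short steps, Python scripts to look and compute and a tool call to move; the robot and the scene stay as the last step left them, time stands still between calls to the robot, and variables do not carry over. Pictures are saved under pics/ and viewed, at most 10 in all, crops included, and the job is handed in when it is done.

Besides the shell and the picture viewer there is one more tool, called after "Request:" by a JSON object that holds its "api" and its "payload". servo_tool: Moves the arm, as the interface text tells. Its arguments: {"type":"object","properties":{"moves":{"type":"array","items":{"type":"array","items":{"type":"number"}}},"claw":{"type":"number"},"force":{"type":"number"}},"required":["moves"]}

```bash
mkdir -p pics; python3 - <<'E'
from workcell import *
import cv2
print(get_obs())
for n in ("side","top"):
    cv2.imwrite(f"pics/{n}0.png",camera(n)[:,:,::-1]); print(n,get_calibration(n))
print(get_calibration("wrist"))
E
```

```text
{'time': 0.0, 'q': array([-7.70057004e+01,  5.01237335e+00,  1.00332539e+01,  9.50993462e+01,
        4.11274864e-04,  8.99983070e+01]), 'qd': array([-0.00387244, -0.11926863, -0.01469215,  0.06011404,  0.01047854,
        0.02839036]), 'joint_efforts': array([ 6.36426394e-04, -5.20394433e+01,  4.64797246e+01,  1.63968903e-02,
        1.12684402e-04, -7.55894717e-06]), 'ee_pos': array([ 0.12362487, -0.5357128 ,  0.24926009]), 'tcp_rot': array([-1.79921534e+02, -4.13593056e-04,  1.29959920e+01]), 'wrist_force': array([-0.2701947 ,  0.22166253, -1.0354853 ]), 'torque': array([-0.01717166, -0.0283593 ,  0.03829396]), 'grasp_force': 0.0, 'opening': 0.08523209031125113}
side {'fx': 463.8601998031073, 'fy': 463.8601998031073, 'cx': 309.6669447908597, 'cy': 199.31199079570442, 'k1': 0.01743398176172777, 'rvec': array([ 2.20149441, -0.20855047,  0.12333086]), 'tvec': array([-0.52162056,  0.17748322,  1.13469514])}
top {'fx': 431.58984035653157, 'fy': 431.58984035653157, 'cx': 323.76294512174553, 'cy': 203.5625598269873, 'k1': 0.020383484868775992, 'rvec': array([ 2.15205526, -2.10701668,  0.18611081]), 'tvec': array([0.06282221, 0.56013076, 1.27766316])}
{'fx': 330.5542525869675, 'fy': 330.5542525869675, 'cx': 319.28269741220913, 'cy': 204.89895741084626, 'k1': 0.020031396183485307, 'tool_from_camera': array([[ 1.43819303e-04, -9.46376137e-01, -3.23066845e-01,
         8.37966408e-02],
       [ 9.99999977e-01,  8.38766605e-05,  1.99464694e-04,
         1.67824513e-05],
       [-1.61670859e-04, -3.23066866e-01,  9.46376127e-01,
        -1.23338410e-01],
       [ 0.00000000e+00,  0.00000000e+00,  0.00000000e+00,
         1.00000000e+00]])}
```

View pics/top0.png

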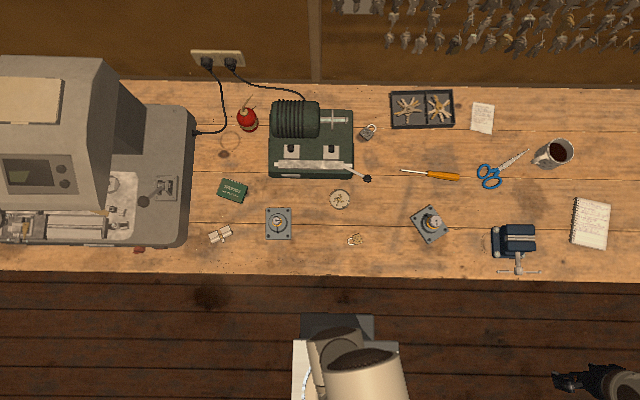

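View pics/side0.png

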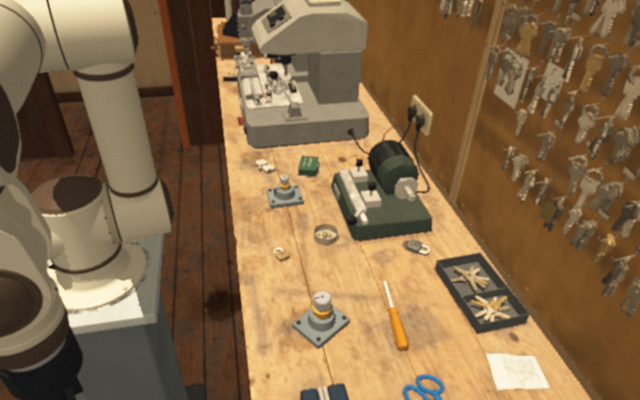

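The overview shows two holders. In the top view they are at about (431,224) and (278,224), and in the side view at (321,310) and (284,190). I'll enlarge both of them in both views.

```bash
python3 - <<'E'
import cv2,numpy as np
t=cv2.imread("pics/top0.png");s=cv2.imread("pics/side0.png")
def c(im,u,v,w=33,h=25): return cv2.resize(im[v-h:v+h,u-w:u+w],(396,300),interpolation=cv2.INTER_CUBIC)
cv2.imwrite("pics/m1.png",np.vstack([np.hstack([c(t,431,224),c(t,278,224)]),np.hstack([c(s,321,310),c(s,284,190)])]))
E
```

```text
(no output)
```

View pics/m1.png

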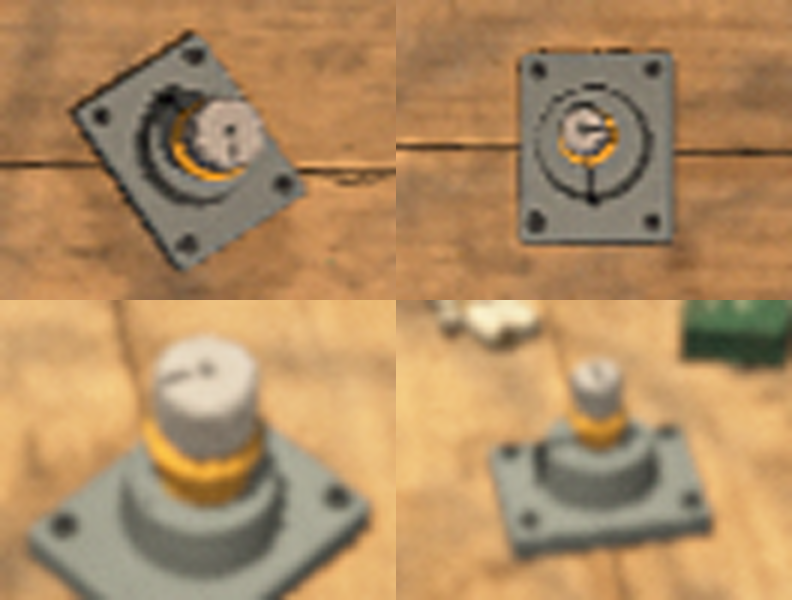

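Right-hand holder is the larger one. Its cap-top centre is at about (436.2,220.6) in the top view and (322.4,296.6) in the side view. The groove points down in the top image. The collar split is at the upper left, at about (425.5,215).

```bash
cat >h.py <<'E'
from workcell import *
import cv2,numpy as np
from scipy.spatial.transform import Rotation as R
def ray(name,uv,obs=None):
    c=get_calibration(name);K=np.array([[c["fx"],0,c["cx"]],[0,c["fy"],c["cy"]],[0,0,1]])
    n=cv2.undistortPoints(np.array([[uv]],float),K,np.array([c["k1"],0,0,0,0.]))[0,0]
    d=np.array([*n,1.])
    if name=="wrist":
        T=c["tool_from_camera"];A=R.from_euler("xyz",obs["tcp_rot"],degrees=True).as_matrix()
        o=obs["ee_pos"]+A@T[:3,3];d=A@T[:3,:3]@d
    else:
        A=cv2.Rodrigues(c["rvec"])[0];o=-A.T@c["tvec"];d=A.T@d
    return o,d/np.linalg.norm(d)
def tri(rs):
    M=[np.eye(3)-np.outer(d,d) for o,d in rs]
    x=np.linalg.solve(sum(M),sum(m@o for m,(o,d) in zip(M,rs)))
    return x,[np.linalg.norm(m@(x-o)) for m,(o,d) in zip(M,rs)]
def atz(r,z): o,d=r; return o+d*(z-o[2])/d[2]
E
python3 - <<'E'
from h import *
print(tri([ray("top",(436.2,220.6)),ray("side",(322.4,296.6))]))
print(tri([ray("top",(276.4,220.6)),ray("side",(284.8,177.3))]))
f=lambda x,y:(398+x/6-.5,199+y/6-.5)
g=lambda x,y:(288+x/6-.5,285+(y-300)/6-.5)
a,b=atz(ray("top",f(230,130)),.093),atz(ray("top",f(234,157)),.093);print("groove top",a,np.degrees(np.arctan2(*(b-a)[1::-1])))
a,b=atz(ray("side",g(207,370)),.093),atz(ray("side",g(165,380)),.093);print("groove side",a,np.degrees(np.arctan2(*(b-a)[1::-1])))
P=[atz(ray("top",f(*p)),.016)[:2] for p in [(190,35),(75,110),(182,268),(303,190)]];P=np.array(P);print(P,P.mean(0))
d=P[1]-P[2];print(np.linalg.norm(d),np.degrees(np.arctan2(d[1],d[0])));d=P[0]-P[3];print(np.linalg.norm(d),np.degrees(np.arctan2(d[1],d[0])))
E
```

```text
(array([ 0.5066794 , -0.25791017,  0.09243569]), [np.float64(0.0003801967399674292), np.float64(0.0003801967399672904)])
(array([0.49955251, 0.21480303, 0.07771826]), [np.float64(0.0005648155509985639), np.float64(0.0005648155509985858)])
groove top [ 0.50824798 -0.25675889  0.093     ] -173.03052390534864
groove side [ 0.50560635 -0.25712691  0.093     ] -173.3942653845048
[[ 0.5691137  -0.25706054]
 [ 0.52805364 -0.19627921]
 [ 0.44679371 -0.25026679]
 [ 0.48864551 -0.31377697]] [ 0.50815164 -0.25434588]
0.09755940116501788 33.599320508705894
0.0984473603378325 35.17734811876166
```

Triangulation puts the cap at about (0.507,-0.257) with its top at about 92.5 mm. The groove is at about −173° and the datum at about 34°, so the turn is about 2.67 rad. I'll move above it and look with the wrist camera.

Careful with the scale: shifts go in shares of 75 cm and turns go in shares of 2 pi rad. That gives: 38.3 cm is 0.5107, 27.9 cm is 0.372, 1.05 rad is 0.1671.

Request:
{"api": "servo_tool", "payload": {"moves": [[0.5107, 0.372, -0.0667, 0.1671], [0.5107, 0.372, -0.0667, 0.1671], [0.5107, 0.372, -0.0667, 0.1671], [0.5107, 0.372, -0.0667, 0.1671], [0.5107, 0.372, -0.0667, 0.1671], [0.5107, 0.372, -0.0667, 0.1671], [0.5107, 0.372, -0.0667, 0.1671], [0.5107, 0.372, -0.0667, 0.1671], [0.5107, 0.372, -0.0667, 0.1671], [0.5107, 0.372, -0.0667, 0.1671], [0.5107, 0.372, -0.0667, 0.1671], [0.5107, 0.372, -0.0667, 0.1671], [0.5107, 0.372, -0.0667, 0.1671], [0.5107, 0.372, -0.0667, 0.1671], [0.5107, 0.372, -0.0667, 0.1671], [0.5107, 0.372, -0.0667, 0.1671], [0.5107, 0.372, -0.0667, 0.1671], [0.5107, 0.372, -0.0667, 0.1671]], "claw": 0, "force": 40}}

```text
time: 1.6
ee_pos: [0.5061, -0.2577, 0.2004]
tcp_rot: [180.0, 0.0, 73.1]
wrist_force: [-0.3, -0.1, 0.4]
opening: 0.0854
grasp_force: 0.0
```

```bash
python3 - <<'E'
from h import *
import pickle
o=get_obs();pickle.dump(o,open("o1.pkl","wb"));im=camera("wrist")[:,:,::-1]
print(o["time"],o["q"],o["ee_pos"],o["tcp_rot"])
cv2.imwrite("pics/w1.png",im)
E
```

```text
1.6 [-2.69817146e+01  6.65892680e+00  6.39304263e+00  8.97044915e+01
 -1.04960623e-03  7.99475159e+01] [ 0.5060724  -0.25765884  0.20035817] [1.79971014e+02 6.20442731e-03 7.30707677e+01]
```

View pics/w1.png

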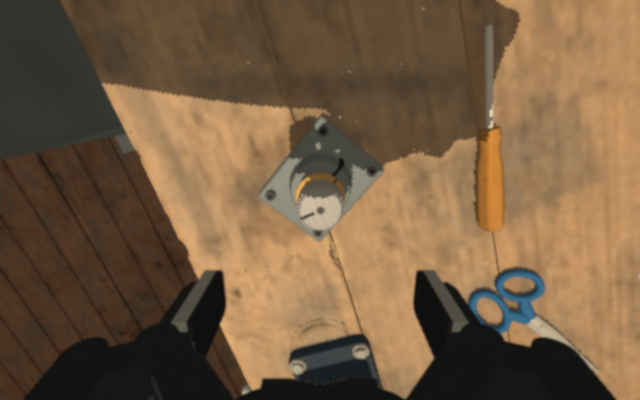

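The wrist view shows the cap top at about (320,210) with its groove towards (303,217), and the fingers clear. q6 falls as yaw rises, so yaw from −27° to 333° is reachable. I'll go to yaw ~185° and lower for a second view. From there the whole screw-down can be one grip.

Converted, -4 cm is -0.0533, 1.95 rad is 0.3104.

Request:
{"api": "servo_tool", "payload": {"moves": [[0, 0, -0.0533, 0.3104], [0, 0, -0.0533, 0.3104], [0, 0, -0.0533, 0.3104], [0, 0, -0.0533, 0.3104], [0, 0, -0.0533, 0.3104], [0, 0, -0.0533, 0.3104], [0, 0, -0.0533, 0.3104], [0, 0, -0.0533, 0.3104], [0, 0, -0.0533, 0.3104], [0, 0, -0.0533, 0.3104], [0, 0, -0.0533, 0.3104], [0, 0, -0.0533, 0.3104], [0, 0, -0.0533, 0.3104], [0, 0, -0.0533, 0.3104], [0, 0, -0.0533, 0.3104], [0, 0, -0.0533, 0.3104], [0, 0, -0.0533, 0.3104], [0, 0, -0.0533, 0.3104], [0, 0, -0.0533, 0.3104]]}}

```text
time: 3.23
ee_pos: [0.5065, -0.2571, 0.1601]
tcp_rot: [-180.0, 0.0, -175.3]
wrist_force: [-0.1, -0.4, 0.2]
opening: 0.0857
grasp_force: 0.0
```

```bash
python3 - <<'E'
from h import *
import pickle
o=get_obs();pickle.dump(o,open("o2.pkl","wb"));im=camera("wrist")[:,:,::-1]
print(o["time"],o["q"],o["ee_pos"],o["tcp_rot"])
cv2.imwrite("pics/w2.png",im)
a=cv2.imread("pics/w1.png")
z=lambda m,u,v:cv2.resize(m[v-50:v+50,u-66:u+66],(792,600),interpolation=cv2.INTER_CUBIC)
cv2.imwrite("pics/m2.png",np.vstack([cv2.resize(z(a,320,190),(396,300)),cv2.resize(im[100:300,188:452],(396,300))]))
E
```

```text
3.2333 [-2.69112601e+01  6.55747756e+00  1.84219887e+00  8.52759118e+01
 -1.63739558e-03 -3.16150738e+01] [ 0.5065318  -0.25711196  0.16008187] [-1.79993988e+02  6.64372249e-03 -1.75296186e+02]
```

View pics/m2.png

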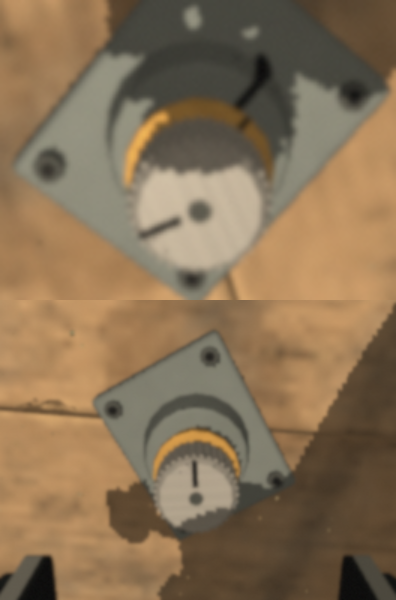

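In w1 the cap centre is at about (320.5,210.2) and the datum/split at the upper right. In w2 the centre is at about (318.4,231.8) and the groove points up.

```bash
python3 - <<'E'
from h import *
import pickle
o1,o2=[pickle.load(open(f"o{i}.pkl","rb")) for i in(1,2)]
w1=lambda x,y:(254+x/3-.2,140+y/3-.2); w2=lambda x,y:(188+x/1.5-.2,100+(y-300)/1.5-.2)
r1,r2=ray("wrist",w1(200,211),o1),ray("wrist",w2(196,498),o2)
p,e=tri([r1,r2]);print(p,e);z=p[2]
print(tri([r1,r2,ray("top",(436.2,220.6)),ray("side",(322.4,296.6))]))
ang=lambda d:np.degrees(np.arctan2(d[1],d[0]))
print("groove",ang(atz(ray("wrist",w1(140,237),o1),z)-p),ang(atz(ray("wrist",w2(195,462),o2),z)-atz(r2,z)))
print("datum",ang(atz(ray("wrist",w1(244,123),o1),.062)-p),"split",ang(atz(ray("wrist",w1(240,105),o1),.04)-p))
E
```

```text
[ 0.50680775 -0.2578085   0.09305204] [np.float64(0.000285346136548206), np.float64(0.0002853461365483049)]
(array([ 0.50676231, -0.25790102,  0.09260173]), [np.float64(0.00033707596426645915), np.float64(0.00033540536123067357), np.float64(0.00027380575989543907), np.float64(0.0004997227116506283)])
groove -171.25577071437584 -173.86942613680773
datum 31.95813244708264 split 31.655713538226973
```

All the estimates agree: cap axis (0.5068, −0.2579), top 92.6 mm, turn about 2.69 rad. I'll descend and grip.

Converted, -7.3 cm is -0.0973, -0.08 cm is -0.0011.

Request:
{"api": "servo_tool", "payload": {"moves": [[0.0004, -0.0011, -0.04, 0], [0.0004, -0.0011, -0.0667, 0], [0.0004, -0.0011, -0.0867, 0], [0.0004, -0.0011, -0.0973, 0], [0.0004, -0.0011, -0.0973, 0], [0.0004, -0.0011, -0.0973, 0]]}}

```text
time: 3.78
ee_pos: [0.507, -0.2578, 0.0874]
tcp_rot: [180.0, 0.0, -175.2]
wrist_force: [-0.0, -0.3, -0.8]
opening: 0.0851
grasp_force: 0.0
```

Request:
{"api": "servo_tool", "payload": {"moves": [[0, 0, 0, 0], [0, 0, 0, 0], [0, 0, 0, 0], [0, 0, 0, 0], [0, 0, 0, 0], [0, 0, 0, 0], [0, 0, 0, 0], [0, 0, 0, 0], [0, 0, 0, 0], [0, 0, 0, 0], [0, 0, 0, 0], [0, 0, 0, 0]], "claw": 1, "force": 40}}

```text
time: 4.78
ee_pos: [0.5073, -0.2577, 0.0878]
tcp_rot: [-180.0, 0.1, -175.1]
wrist_force: [-0.9, 1.3, 6.2]
opening: 0.0346
grasp_force: 39.6
```

Gripped. Now I'll turn clockwise 2.4 rad, following the thread down.

Converted, -0.23 cm is -0.0031, -0.22 cm is -0.0029, -2.4 rad is -0.382.

Request:
{"api": "servo_tool", "payload": {"moves": [[0, 0, -0.0001, -0.0191], [0, 0, -0.0003, -0.0382], [0, 0, -0.0004, -0.0573], [0, 0, -0.0007, -0.0764], [0, 0, -0.0008, -0.0955], [0, 0, -0.0009, -0.1146], [0, 0, -0.0011, -0.1337], [0, 0, -0.0012, -0.1528], [0, 0, -0.0013, -0.1719], [0, 0, -0.0015, -0.191], [0, 0, -0.0017, -0.2101], [0, 0, -0.0019, -0.2292], [0, 0, -0.002, -0.2483], [0, 0, -0.0021, -0.2674], [0, 0, -0.0023, -0.2865], [0, 0, -0.0024, -0.3056], [0, 0, -0.0025, -0.3247], [0, 0, -0.0028, -0.3438], [0, 0, -0.0029, -0.3629], [0, 0, -0.0031, -0.382]]}}

```text
time: 6.45
ee_pos: [0.5065, -0.2581, 0.0855]
tcp_rot: [180.0, 0.1, 47.0]
wrist_force: [-5.2, 0.3, 7.3]
opening: 0.0348
grasp_force: 39.8
```

```bash
python3 - <<'E'
from h import *
o=get_obs();print(o["q"],o["torque"],o["wrist_force"],o["tcp_rot"])
E
```

```text
[-2.69718092e+01  7.47844072e+00 -5.40062095e+00  7.71224300e+01
 -6.68246668e-02  1.06017710e+02] [-0.04293783  1.10233358  0.05849656] [-5.24305126  0.26845479  7.32733331] [1.79982995e+02 6.46419093e-02 4.70104723e+01]
```

Converted, -0.01 cm is -0.0001, -0.1 rad is -0.0159.

Request:
{"api": "servo_tool", "payload": {"moves": [[0, 0, -0.0001, -0.008], [0, 0, -0.0001, -0.0159], [0, 0, -0.0001, -0.0159], [0, 0, -0.0001, -0.0159]]}}

```text
time: 6.78
ee_pos: [0.5065, -0.2581, 0.0854]
tcp_rot: [180.0, 0.1, 41.6]
wrist_force: [-5.7, -0.8, 7.7]
opening: 0.0351
grasp_force: 39.8
```

```bash
python3 - <<'E'
from h import *
o=get_obs();print(o["q"],o["torque"],o["wrist_force"],o["tcp_rot"])
E
```

```text
[-2.69716295e+01  7.47561097e+00 -5.41317000e+00  7.71130776e+01
 -6.31795382e-02  1.11438239e+02] [-0.0599557   1.10482349 -0.07016484] [-5.6895085  -0.76427525  7.71303357] [1.79978638e+02 5.94875923e-02 4.15901213e+01]
```

No stop torque yet. I'll go on in small steps.

Converted, -0.01 cm is -0.0001, -0.05 rad is -0.008.

Request:
{"api": "servo_tool", "payload": {"moves": [[0, 0, -0.0001, -0.008], [0, 0, -0.0001, -0.0159], [0, 0, -0.0001, -0.0239], [0, 0, -0.0001, -0.0239]]}}

```text
time: 7.12
ee_pos: [0.5064, -0.258, 0.0853]
tcp_rot: [180.0, 0.1, 32.8]
wrist_force: [-5.5, -0.6, 7.2]
opening: 0.0345
grasp_force: 39.8
```

```bash
python3 - <<'E'
from h import *
o=get_obs();print(o["torque"],o["tcp_rot"])
E
```

```text
[ 0.00221044  1.18091803 -0.0364485 ] [1.79977646e+02 5.87808879e-02 3.28403786e+01]
```

Converted, -0.01 cm is -0.0001, -0.1 rad is -0.0159.

Request:
{"api": "servo_tool", "payload": {"moves": [[0, 0, -0.0001, -0.008], [0, 0, -0.0001, -0.0159], [0, 0, -0.0001, -0.0159]]}}

```text
time: 7.37
ee_pos: [0.5068, -0.2578, 0.0852]
tcp_rot: [180.0, 0.0, 27.2]
wrist_force: [-3.1, 0.6, 7.5]
opening: 0.0351
grasp_force: 39.8
```

```bash
python3 - <<'E'
from h import *
o=get_obs();print(o["torque"],o["tcp_rot"])
E
```

```text
[0.13224792 0.76674817 0.93916625] [1.79966187e+02 1.10474589e-02 2.72117060e+01]
```

Converted, -0.1 rad is -0.0159.

Request:
{"api": "servo_tool", "payload": {"moves": [[0, 0, 0, -0.008], [0, 0, 0, -0.0159], [0, 0, 0, -0.0159]]}}

```text
time: 7.62
ee_pos: [0.5083, -0.2572, 0.0852]
tcp_rot: [180.0, -0.2, 21.5]
wrist_force: [5.1, 3.8, 3.9]
opening: 0.0347
grasp_force: 39.7
```

```bash
python3 - <<'E'
from h import *
o=get_obs();print(o["torque"],o["wrist_force"],o["tcp_rot"])
E
```

```text
[ 0.78439899 -1.10463884  0.83449819] [5.14474666 3.77975564 3.87378054] [179.96546017  -0.18525559  21.53010016]
```

Torque jumped to 0.9 N·m around yaw 30°, which is the stop, and then the grip slipped slightly. I'll check that the groove is at the datum line.

```bash
python3 - <<'E'
from h import *
import pickle
o=get_obs();pickle.dump(o,open("o3.pkl","wb"));im=camera("wrist")[:,:,::-1]
cv2.imwrite("pics/w3.png",im)
p=np.array([.5068,-.2579,.09]);T=get_calibration("wrist")["tool_from_camera"];A=R.from_euler("xyz",o["tcp_rot"],degrees=True).as_matrix()
c=np.linalg.inv(T)@np.r_[A.T@(p-o["ee_pos"]),1];print(319+330*c[0]/c[2],205+330*c[1]/c[2])
v=min(int(205+330*c[1]/c[2]),300)
cv2.imwrite("pics/m3.png",cv2.resize(im[v-90:v+100,225:415],(760,600)[:1]+(600,),interpolation=cv2.INTER_CUBIC) if 0 else cv2.resize(im[200:400,220:420],(600,600),interpolation=cv2.INTER_CUBIC))
E
```

```text
318.85871301048434 305.4849901255071
```

View pics/m3.png

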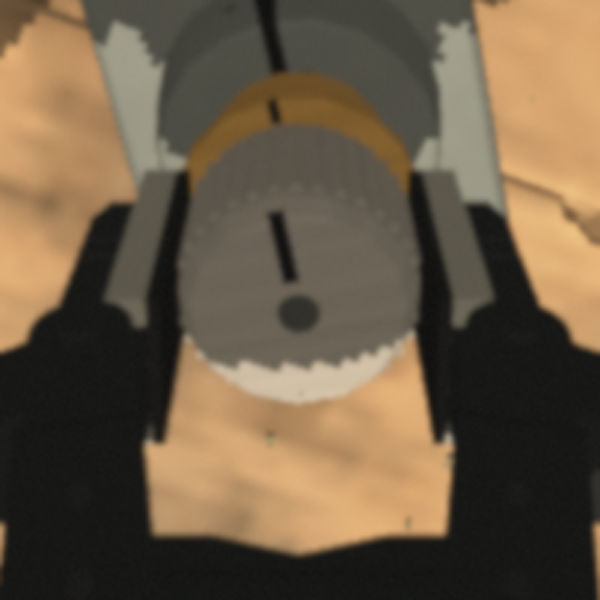

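The groove, from (275,212) to (290,282), lines up with the datum at (274,112), so the cap is home. Now I'll back off a quarter turn, rising with the thread.

Converted, 0.15 cm is 0.002, 0.14 cm is 0.0019, 1.571 rad is 0.25.

Request:
{"api": "servo_tool", "payload": {"moves": [[0, 0, 0.0001, 0.0175], [0, 0, 0.0003, 0.035], [0, 0, 0.0004, 0.0525], [0, 0, 0.0005, 0.07], [0, 0, 0.0007, 0.0875], [0, 0, 0.0008, 0.105], [0, 0, 0.0009, 0.1225], [0, 0, 0.0011, 0.1401], [0, 0, 0.0012, 0.1576], [0, 0, 0.0013, 0.1751], [0, 0, 0.0015, 0.1926], [0, 0, 0.0017, 0.2101], [0, 0, 0.0019, 0.2276], [0, 0, 0.002, 0.2419], [0, 0, 0.002, 0.25], [0, 0, 0.002, 0.25], [0, 0, 0.002, 0.25], [0, 0, 0.002, 0.25]]}}

```text
time: 9.17
ee_pos: [0.5062, -0.2563, 0.0866]
tcp_rot: [-180.0, -0.2, 111.6]
wrist_force: [-6.5, 9.9, 10.4]
opening: 0.0347
grasp_force: 40.4
```

```bash
python3 - <<'E'
from h import *
import pickle
o=get_obs();pickle.dump(o,open("o4.pkl","wb"));im=camera("wrist")[:,:,::-1]
print(o["torque"],o["wrist_force"],o["tcp_rot"],o["ee_pos"])
cv2.imwrite("pics/w4.png",im)
cv2.imwrite("pics/m4.png",cv2.resize(im[200:400,220:420],(600,600),interpolation=cv2.INTER_CUBIC))
E
```

```text
[1.9709598  1.39722032 0.01875335] [-6.52137739  9.89927286 10.42167029] [-1.79999897e+02 -1.70623254e-01  1.11647292e+02] [ 0.50623093 -0.25626631  0.08657513]
```

View pics/m4.png

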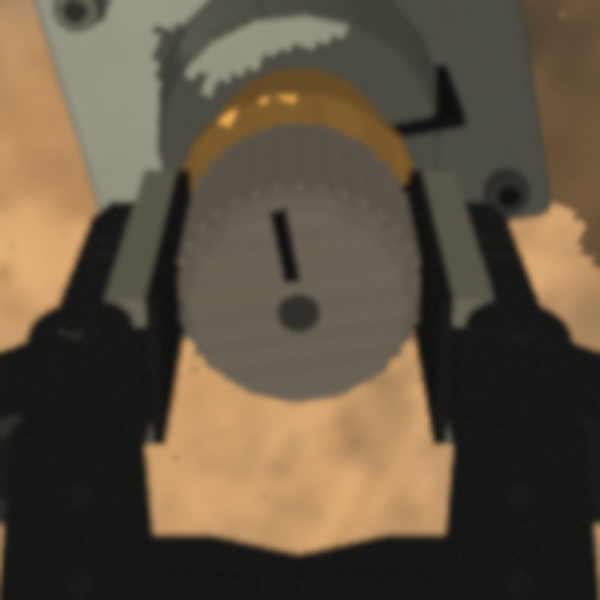

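The groove runs from (278,212) to (291,282), almost the same in the tool frame, so the cap turned with the gripper. Next I'll put numbers on it.

```bash
python3 - <<'E'
from h import *
import pickle
f=lambda x,y:(220+x/3-.3,200+y/3-.3)
ang=lambda d:np.degrees(np.arctan2(d[1],d[0]))
for i,z in((3,.09),(4,.0915)):
    o=pickle.load(open(f"o{i}.pkl","rb"));im=cv2.resize(cv2.imread(f"pics/w{i}.png")[200:400,220:420],(600,600),interpolation=cv2.INTER_CUBIC)
    g=cv2.cvtColor(im,6).astype(float)
    def cen(y0,y1,x0,x1):
        s=np.clip(60-g[y0:y1,x0:x1],0,None);Y,X=np.mgrid[y0:y1,x0:x1];return (s*X).sum()/s.sum(),(s*Y).sum()/s.sum()
    h=cen(290,340,270,328);a=cen(215,245,262,310);b=cen(245,276,265,310)
    P=[atz(ray("wrist",f(*q),o),z) for q in(h,a,b)]
    print(i,h,a,b,[ang(P[1]-P[0]),ang(P[2]-P[0]),ang(P[1]-P[2])],P[0],o["tcp_rot"][2])
E
```

```text
3 (np.float64(297.9359216426717), np.float64(313.09830068444654)) (np.float64(278.7850222571354), np.float64(229.8493497425155)) (np.float64(285.7657575253617), np.float64(259.8648761017795)) [np.float64(32.63774944222788), np.float64(32.57267342230344), np.float64(32.75656804374572)] [ 0.50710304 -0.25814373  0.09      ] 21.530100163198977
4 (np.float64(297.8177334732424), np.float64(312.8776495278069)) (np.float64(281.3289226496774), np.float64(229.63342318059298)) (np.float64(287.51408110717733), np.float64(259.90770840038624)) [np.float64(121.2394241035529), np.float64(121.07183221389603), np.float64(121.54107930218403)] [ 0.50708862 -0.25738077  0.0915    ] 111.6472922877789
```

The groove went from 32.6° to 121.2°, 88.6° in all, so I'll trim by +1.4°.

Converted, 0.025 rad is 0.004.

Request:
{"api": "servo_tool", "payload": {"moves": [[0, 0, 0, 0.0019], [0, 0, 0, 0.004], [0, 0, 0, 0.004], [0, 0, 0, 0.004], [0, 0, 0, 0.004], [0, 0, 0, 0.004]]}}

```text
time: 9.72
ee_pos: [0.5062, -0.2563, 0.0866]
tcp_rot: [-180.0, -0.2, 113.1]
wrist_force: [-7.3, 9.9, 10.7]
opening: 0.0346
grasp_force: 40.4
```

```bash
python3 - <<'E'
from h import *
f=lambda x,y:(220+x/3-.3,200+y/3-.3)
ang=lambda d:np.degrees(np.arctan2(d[1],d[0]))
o=get_obs();w=camera("wrist")[:,:,::-1];cv2.imwrite("pics/w5.png",w)
g=cv2.cvtColor(cv2.resize(w[200:400,220:420],(600,600),interpolation=cv2.INTER_CUBIC),6).astype(float)
def cen(y0,y1,x0,x1):
    s=np.clip(60-g[y0:y1,x0:x1],0,None);Y,X=np.mgrid[y0:y1,x0:x1];return (s*X).sum()/s.sum(),(s*Y).sum()/s.sum()
P=[atz(ray("wrist",f(*q),o),.0915) for q in(cen(290,340,270,328),cen(215,245,262,310),cen(245,276,265,310))]
print(ang(P[1]-P[0]),ang(P[2]-P[0]),ang(P[1]-P[2]),o["tcp_rot"],o["torque"],o["wrist_force"],o["grasp_force"],o["time"])
E
```

```text
122.72223343794707 122.63629244299013 122.87592781070974 [-1.79997470e+02 -1.73598303e-01  1.13077293e+02] [2.03827596 1.44949406 0.04526023] [-7.33228755  9.89352294 10.71089022] 40.44325232505798 9.7167
```

The groove is now at 122.7°, which is 90.1° from home, and the grip is holding steady.

```bash
python3 -c "
from workcell import *
print(job_done())"
```

```text
the job is handed in; nothing more can be done
None
```

The large cap was screwed down to its stop, then backed off a quarter turn (about 90° measured by the wrist camera), and the gripper is still holding it at about 40 N; the arm went nowhere near the small cap or the loose items, and the job was handed in at about 9.8 s.

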